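# Press a brass bush home with locking pliers

## Robot

A 7-joint arm with a two-finger parallel gripper is mounted at the origin on a cart in front of the work surface, level with it; the furniture and walls round the work are solid. World frame = base frame: x ahead of the robot, y to its left, z up, the work surface at z = 0. Lengths are in m, angles in rad, forces in N, time in s.
With the tool pointing down it reaches from about 0.425 to 0.875 m from the base axis. Payload 4.7 kg.
Tool frame: the origin (TCP) lies on the centre line of the jaws, within the pads' length; the fingertips stand 19 mm ahead of it and the grasp point (between the pads) is the TCP; x points along the fingers, z is the direction in which the jaws open and shut, and the axes are right-handed (so a half turn about x gives the same grasp; the last joint's range is limited). The gripper opens to 87 mm and grips with 3 to 60 N. Pads are 19 mm wide; open, the fingers measure 117 mm over their backs; the gripper's body (75 mm by 190 mm) begins 51 mm behind the grasp point.
Start: joints at [-1.154, 0.321, -0.07, 1.45, 0.023, 1.371, -0.057], TCP at [0.255, 0.598, 0.242] pointing down, gripper open.
Joint ranges: [-2.86, 2.86], [-0.3, 2.09], [-1.38, 1.24], [0.06, 2.45], [-1.56, 4.7], [0.09, 2.05], [-2.69, 2.69]. Speed limits (rad/s): [2.57, 2.57, 3.14, 3.14, 3.14, 3.14, 3.14].

## Interface

Orientations are given as a rotation vector (axis times angle).
In Python, from bench import get_state, get_image, camera_info, close_job gives the robot as it stands.
- The arm moves only by the tool jog_arm, never from a script. Its argument "targets" is a list of rows, each a list of 7 numbers: the turn, a rotation vector about the tool's x, y, z in degrees, then the shift along the tool's x, y, z in cm, then the finger opening in cm, from 0 to 8.7. In form: [[wx, wy, wz, tx, ty, tz, jaw], ...]. A call has 1 to 10 rows; each row shifts and turns the commanded pose from where the row before left it, along the tool's axes as they then stand; what a row does not reach is not made up. A row lasts 1/8 s, in which the tool goes at most 62.5 mm and 10.7 degrees, less where a joint would pass 70% of its speed; a pose out of reach is approached as far as the arm can. A call is refused whole if a number of a shift passes 6.25 or a number of a turn 10.7, either way. A call with a gripper value outside its range is refused whole. The fingers move at their own pace and stop on an object; "squeeze" is the grip in N (left out, the last holds). Time passes only in rows, so rows that do not move let the fingers close. It gives the time, the measured TCP pose, the force and the opening at its end, in the units of the state.
- get_state(): the state, without advancing time (a new reading comes with each control period).
- get_image(name): name is "scene" or "top"; returns (picture, depth): 400x640x3 uint8, red, green, blue; 400x640 float32, m along the optical axis (not along the pixel's ray), 0 where there is no reading.
- camera_info(name): a dict with "intrinsics" (3x3 intrinsics, pixels), "world_from_camera" (4x4, takes a point from camera to world coordinates). Camera axes: x right, y up, looking along -z (the intrinsics and any distortion apply to the point x, -y, -z); pixel columns grow to the right and rows downward; lengths in m; the calibration is good to about 2 mm. A picture is of the moment at which its call begins. camera_info takes no time and is no camera call.
- close_job(): hands the job in, once; it reports no verdict.
The state is a dict: "time": time; "joint_positions": joint angles; "qd": joint speeds; "joint_torque": joint torques, N m; "position": TCP position; "tool_rot": TCP orientation; "ft_force": force on the tool from outside, world axes, zero at the start; "torque": the same for the moment, N m; "grip_width": opening from 0.0 (shut) to 1.0 (fully open).
Only numpy, scipy, OpenCV 4.12 (cv2) and the standard library are available. Lean on these libraries where they do the work, as an engineer would, in place of code of your own. Each camera call takes 0.05 s, during which the arm holds its last target.

## Task

A brass bush stands proud of the aluminium block between the jaws of the locking pliers mounted on the small plywood board. Squeeze the two black handles of those pliers together until they snap over centre and stay locked with your hand off them, which presses the bush home; then flick the green release lever outward, away from the other handle, so that the pliers spring fully open and leave the bush pressed in.

Things in the scene. Friction and masses are not known exactly. Their poses are not given: they have to be found in the camera images.
- stand: Plywood board 190x80x12 mm carrying the steel locking pliers, which lie level in a plane 55 mm above the bench. Origin on the bench below the upright bolt about which handles and jaws swing (bolt head 77 mm above the bench); x points along the pliers from handles to jaws, y toward the handle with the lever, z up. The aluminium block with the bush stands 68 mm ahead (+x).
- squeeze_point (a point): Point fixed to the stand midway between the two black handles, half-way up, 80 mm behind (-x) the bolt: squeeze here along y. Axes as the stand's. Handles run along x, 22 mm tall (44 to 66 mm above the bench). Outer faces here: 61 mm apart open, 34 mm locked. Takes some 10 N on each handle; both move together even if one is pushed. Close up to the stop.
- handle (a joint): Swing of each handle (rad): 0 = fully open (as found), 0.135 = dead centre, 0.17 = against the stop, locked. Below dead centre the handles spring open by themselves, above it they stay shut by themselves.
- lever_paddle (a point): Centre of the release lever's green paddle, 32 (x) x 7 (y) x 34 mm (z, 44 to 78 mm above the bench). The lever is hinged 46 mm ahead (+x) in the tail of one handle and moves with it. Its y axis points outward, away from the other handle: the way to flick it. The other handle ends 30 mm ahead of the paddle's centre, so that its inner (-y) side is free to push from.
- lever (a joint): Angle of the release lever to its handle (rad): 0 = at rest, grows as the paddle is pushed outward, stop at 0.35. A weak spring returns it. With the pliers locked, at 0.1 to 0.2 (a few N at the paddle) it pushes the handles back over centre and they spring open, carrying the paddle about 25 mm further outward.
- bush (a joint): How far the brass bush (flange 14 mm across) is pressed into the aluminium block (m): 0 = 6 mm proud, 0.006 = home, flange on the block. A press fit: it stays where it is pushed. The jaws press it as the handles are squeezed.

How it is judged:
By the outcome, as a careful person would: the job done as asked, in the order asked, and still so for the second after the job is handed in, with the robot touching nothing.
It also fails if it takes over 42 s, if anything falls off the work surface, if the arm or the gripper's body presses on something with over 40 N, if the wrist force passes 120 N, or if a joint passes its speed limit or range.

## Working session

There is one attempt and no reset: what is moved stays moved. The work goes in short steps, Python scripts to look and compute and a tool call to move; the robot and the scene stay as the last step left them, time stands still between calls to the robot, and variables do not carry over. Pictures are saved under pics/ and viewed, and the job is handed in when it is done.

Besides the shell and the picture viewer there is one more tool, called after "Request:" by a JSON object that holds its "name" and its "arguments". jog_arm: Moves the arm, as the interface text tells. Its arguments: {"type":"object","properties":{"targets":{"type":"array"},"squeeze":{"type":"number"}},"required":["targets"]}

```bash
mkdir -p pics; ls; python3 - <<'E'
from bench import *
import cv2,numpy as np
s=get_state();print(s)
for n in("scene","top"):
    i,d=get_image(n);cv2.imwrite(f"pics/{n}0.png",i[:,:,::-1]);np.savez(f"{n}0.npz",i=i,d=d);print(n,camera_info(n))
E
```

```text
pics
{'time': 0.0, 'joint_positions': array([-1.15388039,  0.32181804, -0.07006084,  1.45171085,  0.02262011,
        1.3707633 , -0.05693471]), 'qd': array([-1.77520610e-03, -8.90501657e-04, -1.37641837e-03, -8.27941571e-05,
       -2.69954111e-05,  7.11253315e-04,  1.30409243e-03]), 'joint_torque': array([-1.39634226e-04, -4.91296327e+01, -4.04075654e-01, -3.12525487e+01,
       -6.38505793e-02,  4.38332255e-02,  1.84499399e-04]), 'position': array([0.25466624, 0.59746677, 0.24044651]), 'tool_rot': array([-0.90870518,  1.37482441,  0.90679947]), 'ft_force': array([-0.31433005, -0.51146368, -0.02714608]), 'torque': array([0.02390903, 0.00876678, 0.01084475]), 'grip_width': 0.9972487402982482}
scene {'intrinsics': array([[407.86185482,   0.        , 324.21635928],
       [  0.        , 407.86185482, 195.60763669],
       [  0.        ,   0.        ,   1.        ]]), 'world_from_camera': array([[-0.79762553,  0.46644708, -0.38238807,  0.24029871],
       [-0.60313457, -0.62177657,  0.49962245,  0.42265429],
       [-0.00471251,  0.62914309,  0.77727522,  0.72990972],
       [ 0.        ,  0.        ,  0.        ,  1.        ]])}
top {'intrinsics': array([[387.39834802,   0.        , 317.19554809],
       [  0.        , 387.39834802, 194.16494365],
       [  0.        ,   0.        ,   1.        ]]), 'world_from_camera': array([[-0.28686961,  0.93593955, -0.20426205,  0.39818283],
       [-0.95795404, -0.2790512 ,  0.06674195,  0.03242302],
       [ 0.00546686,  0.21481989,  0.97663838,  0.90430802],
       [ 0.        ,  0.        ,  0.        ,  1.        ]])}
```

View pics/scene0.png

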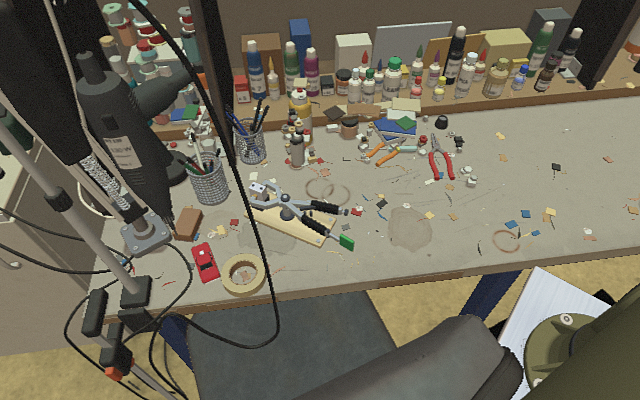

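View pics/top0.png

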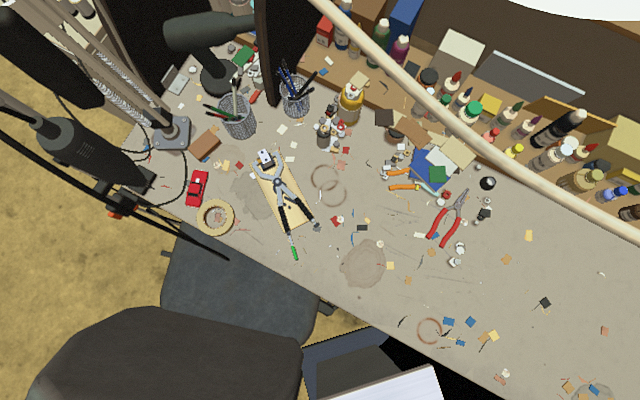

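```bash
cat > h.py <<'E'
import numpy as np,cv2
from bench import *
from scipy.spatial.transform import Rotation as R
def proj(n,p):
    c=camera_info(n);T=np.linalg.inv(c["world_from_camera"]);q=T[:3,:3]@np.array(p)+T[:3,3]
    v=c["intrinsics"]@np.array([q[0],-q[1],-q[2]]);return v[:2]/v[2]
def ray(n,u,v):
    c=camera_info(n);T=c["world_from_camera"];k=np.linalg.inv(c["intrinsics"])@[u,v,1]
    return T[:3,3],T[:3,:3]@[k[0],-k[1],-k[2]]
def onz(n,u,v,z):
    o,d=ray(n,u,v);return o+d*(z-o[2])/d[2]
def dep(n,u,v,D):
    o,d=ray(n,u,v);return o+d*D
E
python3 - <<'E'
from h import *
for n in("scene","top"):
    f=np.load(n+"0.npz");i=f["i"];d=f["d"]
    s=get_state();print(n,"tcp",proj(n,s["position"]),"base",proj(n,[0,0,0]))
    x0,y0,w,h=(230,170,140,90) if n=="scene" else(230,135,110,130)
    c=cv2.resize(i[y0:y0+h,x0:x0+w],None,fx=800/w if n=="scene" else 4.6,fy=800/w if n=="scene" else 4.6,interpolation=cv2.INTER_CUBIC)
    cv2.imwrite(f"pics/{n}0c.png",c[:,:,::-1])
    hsv=cv2.cvtColor(i,cv2.COLOR_RGB2HSV);m=cv2.inRange(hsv,(45,120,60),(80,255,255))
    m[:y0]=0;m[y0+h:]=0;m[:,:x0]=0;m[:,x0+w:]=0
    v,u=np.nonzero(m);print(len(u),u.mean(),v.mean(),onz(n,u.mean(),v.mean(),.07));
print(R.from_rotvec(get_state()["tool_rot"]).as_matrix())
E
```

```text
scene tcp [167.50400328 755.73135064] base [591.53741964 378.8652903 ]
143 346.09090909090907 242.1048951048951 [0.46287139 0.0643683  0.07      ]
top tcp [-18.66065506 483.84202313] base [384.81701473 462.97421116]
38 294.0 252.5 [0.46472749 0.05939999 0.07      ]
[[-5.09562803e-04 -9.19959167e-01  3.92013866e-01]
 [-1.53579238e-03  3.92014175e-01  9.19957895e-01]
 [-9.99998691e-01 -1.33275586e-04 -1.61262212e-03]]
```

View pics/scene0c.png

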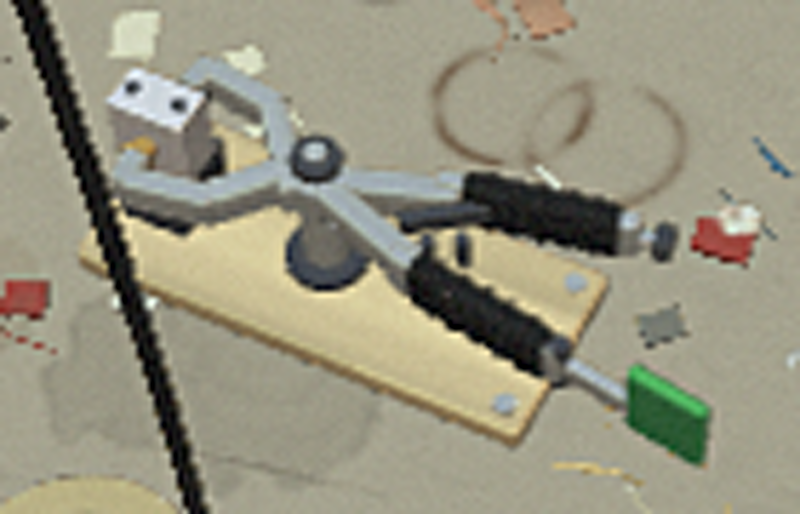

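View pics/top0c.png

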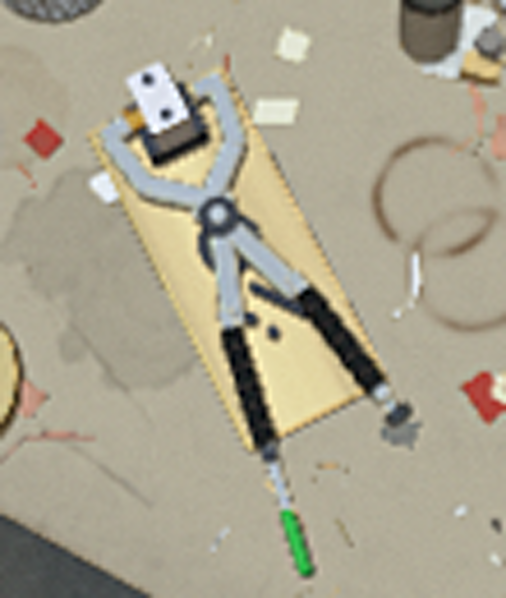

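```bash
python3 - <<'E'
from h import *
S=lambda x,y:(230+x/5.714,170+y/5.714)
T=lambda x,y:(230+x/4.6,135+y/4.6)
p=lambda *a:print(*[np.round(q,4) for q in a])
p(onz("scene",*S(316,150),.077),onz("top",*T(217,214),.077))
print("board rear +y, rear -y, front+y, front -y")
B=[onz("top",*T(*c),.012) for c in[(253,448),(380,385),(92,135),(225,70)]]
p(*B)
p(onz("scene",*S(516,436),.012),onz("scene",*S(606,278),.012),onz("scene",*S(82,250),.012))
d=B[2]+B[3]-B[0]-B[1];print("yaw",np.degrees(np.arctan2(d[1],d[0])),np.linalg.norm(d)/2,np.linalg.norm(B[2]-B[3]),np.linalg.norm(B[0]-B[1]))
a=onz("scene",*S(516,436),.012)-onz("scene",*S(606,278),.012);print(np.degrees(np.arctan2(a[1],a[0]))-90,np.linalg.norm(a))
a=-onz("scene",*S(516,436),.012)+onz("scene",*S(82,250),.012);print(np.degrees(np.arctan2(a[1],a[0])),np.linalg.norm(a))
print("paddle top ends")
p(onz("scene",*S(630,370),.078),onz("scene",*S(708,410),.078),onz("top",*T(288,512),.078),onz("top",*T(306,575),.078))
print("block")
f=np.load("top0.npz")["d"];
for u,v in[(277,181),(284,215),(280,225),(310,222),(264,157),(294,252)]:print(u,v,dep("top",u,v,f[v,u]))
E
```

```text
[0.6245 0.0524 0.077 ] [0.6237 0.0521 0.077 ]
board rear +y, rear -y, front+y, front -y
[0.5195 0.0685 0.012 ] [ 0.5319 -0.0016  0.012 ] [0.7009 0.1048 0.012 ] [0.7155 0.0289 0.012 ]
[0.519  0.0731 0.012 ] [ 0.5343 -0.003   0.012 ] [0.7025 0.1068 0.012 ]
yaw 10.364347970458475 0.18550772871391596 0.07724279930773437 0.07119547458385862
11.362118963306301 0.07757776144705146
10.422067527207842 0.186582208581389
paddle top ends
[0.4786 0.0619 0.078 ] [0.4489 0.0592 0.078 ] [0.4775 0.0584 0.078 ] [0.4475 0.0584 0.078 ]
block
277 181 [0.6249482  0.05218801 0.07694278]
284 215 [0.54968655 0.05818323 0.06520413]
280 225 [0.53984299 0.07514904 0.00895449]
310 222 [ 0.5280326   0.00606052 -0.00079201]
264 157 [0.68857288 0.06554162 0.07106261]
294 252 [0.46490406 0.05877761 0.08037942]
```

```bash
python3 - <<'E'
from h import *
def cloud(n):
    d=np.load(n+"0.npz")["d"];v,u=np.nonzero(d>0);c=camera_info(n);k=np.linalg.inv(c["intrinsics"])@np.stack([u,v,np.ones_like(u)])
    return (c["world_from_camera"][:3,:3]@(np.stack([k[0],-k[1],-k[2]])*d[v,u])).T+c["world_from_camera"][:3,3]
P=np.vstack([cloud("scene"),cloud("top")])
m=(P[:,2]>.09)&(P[:,0]>-.1)&(P[:,0]<.9)&(P[:,1]>-.4)&(P[:,1]<.8);P=P[m]
print("max z (cm) rows x, cols y .8..-.4")
print("      "+" ".join("%3d"%(y*5) for y in range(15,-9,-1)))
for xi in range(-2,18):
    r=[]
    for yi in range(15,-9,-1):
        q=P[(np.floor(P[:,0]/.05)==xi)&(np.floor(P[:,1]/.05)==yi)]
        r.append("%3d/%2d"%(q[:,2].max()*100,q[:,2].min()*100) if len(q)>2 else " .  ")
    print("%3d"%(xi*5)," ".join("%6s"%a for a in r))
E
```

```text
max z (cm) rows x, cols y .8..-.4
       75  70  65  60  55  50  45  40  35  30  25  20  15  10   5   0  -5 -10 -15 -20 -25 -30 -35 -40
-10    .      .      .      .      .      .      .      .      .      .      .      .      .      .      .      .      .      .      .      .      .      .      .      .  
 -5    .      .      .      .      .      .      .      .      .      .      .      .      .      .      .      .      .      .      .      .      .      .      .      .  
  0    .      .      .      .      .      .      .      .      .      .      .      .      .      .      .      .      .      .      .      .      .      .      .      .  
  5    .      .      .      .      .      .      .      .      .      .      .      .      .      .      .    28/ 9  18/ 9    .      .      .      .      .      .      .  
 10    .      .      .      .      .      .      .      .      .      .      .      .      .      .      .      .      .      .      .      .      .      .      .      .  
 15    .      .      .      .      .      .      .      .      .      .    34/32  33/29  30/27  10/ 9   
[... 1775 characters left out ...]
15/ 9  14/ 9
 70    .      .      .      .      .      .      .      .    43/ 9    .      .      .      .      .      .      .      .    16/ 9  16/ 9  17/ 9    .    11/ 9  15/ 9  15/ 9
 75    .      .      .      .      .      .      .      .    43/30  50/30  52/13    .    17/17  17/ 9  16/ 9    .    13/ 9  15/ 9  17/ 9  17/11    .      .    10/ 9  16/ 9
 80    .      .      .      .      .      .      .      .      .    42/ 9  47/ 9  22/ 9  15/14  15/ 9  15/ 9  36/ 9  37/ 9  15/ 9    .      .    19/ 9  21/ 9  21/ 9  25/ 9
 85    .      .      .      .      .      .    10/ 9  10/ 9    .    45/19  45/ 9  47/15    .      .    23/10  36/ 9  39/ 9  36/ 9    .     9/ 9  19/ 9  21/ 9  25/ 9  25/ 9
```

```bash
python3 - <<'E'
from h import *
for n in("scene","top"):
    i,d=[np.load(n+"0.npz")[k] for k in "id"]
    c=cv2.resize(i[250:] if n=="scene" else i[200:,:450],None,fx=1.25 if n=="scene" else 1.75,fy=1.25 if n=="scene" else 1.75)
    cv2.imwrite(f"pics/{n}0b.png",c[:,:,::-1])
    for v in range(230,400,24):
        print(n,v,*["%d:%s"%(u,(dep(n,u,v,d[v,u])*100).astype(int)) if d[v,u]>0 else "%d:-"%u for u in range(20 if n=="top" else 180,620 if n!="top" else 440,45)])
E
```

```text
scene 230 180:[77 22  2] 225:[71 15  0] 270:[63 10  0] 315:[53  6  4] 360:[48 -1  0] 405:[40 -7  0] 450:[ 32 -13   0] 495:[ 24 -19   0] 540:[ 17 -24   0] 585:[  9 -30   0]
scene 254 180:[73 25  1] 225:[66 20  0] 270:[59 14  0] 315:[52  8  0] 360:[44  3  0] 405:[37 -2  0] 450:[29 -7  0] 495:[ 22 -13   0] 540:[ 15 -18   0] 585:[  7 -25   0]
scene 278 180:[70 29  0] 225:[61 24  2] 270:[51 22 10] 315:[48 13  0] 360:[41  8  0] 405:[34  2  0] 450:[27 -4 -3] 495:[ 19 -19 -16] 540:[ 13 -13   0] 585:[-11 -80 -73]
scene 302 180:[66 32  0] 225:[59 27 -1] 270:[53 21 -3] 315:[ 52   9 -22] 360:[ 43   2 -22] 405:[ 40 -29 -74] 450:[ 26 -39 -74] 495:[ 16 -21 -28] 540:[11 -8  0] 585:[  4 -13   0]
scene 326 180:[ 72  33 -19] 225:[ 65  27 -22] 270:[ 57  20 -22] 315:[ 48  14 -22] 360:[ 40   7 -22] 405:[ 35 -20 -74] 450:[23 20 29] 495:[ 10 -33 -60] 540:[10 -3  1] 585:[ 5 -3  8]
scene 350 180:[ 74  36 -31] 225:[ 61  31 -22] 270:[ 53  24 -22] 315:[ 45  18 -22] 360:[ 36  12 -22] 405:[26 25 29] 450:[22 24 32] 495:[18 20 30] 540:[8 1 1] 585:[21 36 64]
scene 374 180:[ 88  40 -74] 225:[ 57  34 -22] 270:[ 49  28 
[... 961 characters left out ...]
[30 -9  0] 425:[ 27 -19   0]
top 326 20:[ 56 122 -73] 65:[ 51 105 -74] 110:[42 45  8] 155:[40 39  1] 200:[37 32 -4] 245:[ 33  25 -23] 290:[ 29  13 -22] 335:[ 19   0 -74] 380:[25 -7  0] 425:[ 23 -17   0]
top 350 20:[ 47 123 -74] 65:[40 46 21] 110:[38 42 16] 155:[35 36 11] 200:[33 29  7] 245:[29 21  2] 290:[26 12  0] 335:[ 12   3 -64] 380:[ 10 -11 -51] 425:[ 18 -15   0]
top 374 20:[ 38 124 -74] 65:[37 43 26] 110:[35 38 23] 155:[32 33 20] 200:[30 27 16] 245:[27 20 13] 290:[24 12 12] 335:[ 10   5 -37] 380:[ 10  -6 -21] 425:[ 13 -13   0]
top 398 20:[ 29 126 -74] 65:[34 41 30] 110:[32 36 29] 155:[30 31 27] 200:[27 25 24] 245:[25 19 21] 290:[21 13 17] 335:[14  6  0] 380:[12 -2  0] 425:[  9 -12   0]
```

View pics/scene0b.png

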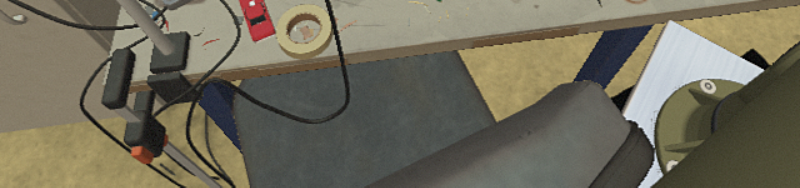

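View pics/top0b.png

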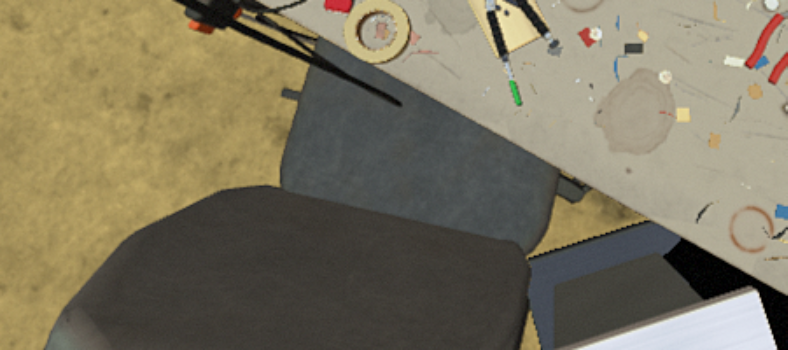

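```bash
python3 - <<'E'
from h import *
d=np.load("top0.npz")["d"];i=np.load("top0.npz")["i"]
for u,v in [(320,8),(350,30),(400,75),(450,110),(500,147),(560,190),(620,227)]:
    w=d[v-6:v+7,u-6:u+7];a=np.unravel_index(np.argmin(np.where(w>0,w,9)),w.shape);print("stick",u,v,np.round(dep("top",u-6+a[1],v-6+a[0],w[a]),3))
d=np.load("scene0.npz")["d"]
for v in range(5,360,25):
    best=None
    for u in range(170,290):
        if d[v,u]>0:
            p=dep("scene",u,v,d[v,u])
            if p[2]>.08 and p[0]<.75 and p[1]>.15: best=(u,v,np.round(p,3)); print("obs",*best) if u%6==0 else 0
E
```

```text
stick 320 8 [ 0.508 -0.004  0.76 ]
stick 350 30 [ 0.496 -0.012  0.758]
stick 400 75 [ 0.472 -0.027  0.753]
stick 450 110 [ 0.447 -0.043  0.749]
stick 500 147 [ 0.426 -0.057  0.747]
stick 560 190 [ 0.404 -0.072  0.752]
stick 620 227 [ 0.382 -0.085  0.757]
obs 180 55 [0.55  0.234 0.52 ]
obs 198 80 [0.543 0.228 0.492]
obs 210 105 [0.537 0.226 0.464]
obs 222 130 [0.535 0.222 0.428]
obs 228 155 [0.531 0.225 0.394]
obs 240 180 [0.526 0.221 0.349]
obs 246 205 [0.525 0.222 0.3  ]
obs 174 230 [0.646 0.279 0.202]
obs 264 255 [0.517 0.218 0.175]
obs 270 280 [0.513 0.221 0.1  ]
```

Request:
{"name": "jog_arm", "arguments": {"targets": [[0,0,0,-5,0,0,8.7],[0,0,0,-5,0,0,8.7],[0,0,0,-5,0,0,8.7],[-8.4,0,0,-4,0,0,8.7],[-8.4,0,0,-3,0,0,8.7],[-8.4,0,0,0,0,0,8.7],[-8.4,0,0,0,0,0,8.7],[0,0,0,0,0,0,8.7]]}}

```text
time: 1.1
position: [0.2548, 0.5979, 0.461]
tool_rot: [-1.342, 1.119, 1.342]
ft_force: [-0.1, -0.8, -0.2]
grip_width: 1.002
```

```bash
cat >> h.py <<'E'
def to(p,ref=None):
    s=get_state();M=R.from_rotvec(s["tool_rot"]).as_matrix();r=s["position"] if ref is None else np.array(ref)
    return np.round(100*M.T@(np.array(p)-r),2)
O=np.array([.6241,.0522,0]);Y=np.radians(10.5)
def st(x,y,z):return O+np.array([x*np.cos(Y)-y*np.sin(Y),x*np.sin(Y)+y*np.cos(Y),z])
E
python3 - <<'E'
from h import *
a=[.36,.36,.46];b=[.42,.17,.46];c=[.42,.17,.28]
M=R.from_rotvec(get_state()["tool_rot"]).as_matrix();print(M.round(3),st(0,1,0)-O)
print(to(a),to(b,a),to(st(-.08,0,.2),b))
E
```

```text
[[-0.    -0.983 -0.181]
 [-0.001 -0.181  0.983]
 [-1.     0.001 -0.001]] [-0.18223553  0.98325491  0.        ]
[  0.11  -6.03 -25.3 ] [ 1.000e-02 -2.460e+00 -1.977e+01] [ 26.01  -9.95 -15.27]
```

Request:
{"name": "jog_arm", "arguments": {"targets": [[0,0,0,0,-1.2,-5,8.7],[0,0,0,0,-1.2,-5,8.7],[0,0,0,0,-1.2,-5,8.7],[0,0,0,0,-1.2,-5,8.7],[0,0,0,0,-1.2,-5,8.7],[0,0,0,0,-0.6,-5,8.7],[0,0,0,0,-0.6,-5,8.7],[0,0,0,0,-0.6,-5,8.7],[0,0,0,0,-0.6,-5,8.7]]}}

```text
time: 2.22
position: [0.4197, 0.1691, 0.4615]
tool_rot: [-1.341, 1.118, 1.341]
ft_force: [0.6, -0.4, 0.5]
grip_width: 1.001
```

Request:
{"name": "jog_arm", "arguments": {"targets": [[0,0,0,5,0,0,8.7],[0,0,0,5,0,0,8.7],[0,0,0,5,0,0,8.7],[0,0,0,3,0,0,8.7],[0,0,0,0,0,0,8.7]]}}

```text
time: 2.85
position: [0.4181, 0.1701, 0.2793]
tool_rot: [-1.341, 1.123, 1.344]
ft_force: [0.8, 0.2, 1.1]
grip_width: 1.0
```

```bash
python3 - <<'E'
from h import *
s=get_state();print(s["position"],s["joint_positions"],s["ft_force"],to(st(-.08,0,.14)),to(st(-.08,0,.055)))
for n in("scene","top"):
    i,d=get_image(n);cv2.imwrite(f"pics/{n}1.png",i[:,:,::-1])
E
```

```text
[0.41809367 0.17013086 0.27933695] [-0.66128773 -0.12551135  0.19742534  1.85906283  0.02490248  1.41065022
  1.28261272] [0.77549964 0.15387344 1.09138566] [ 13.91 -10.2  -15.31] [ 22.41 -10.24 -15.3 ]
```

View pics/scene1.png

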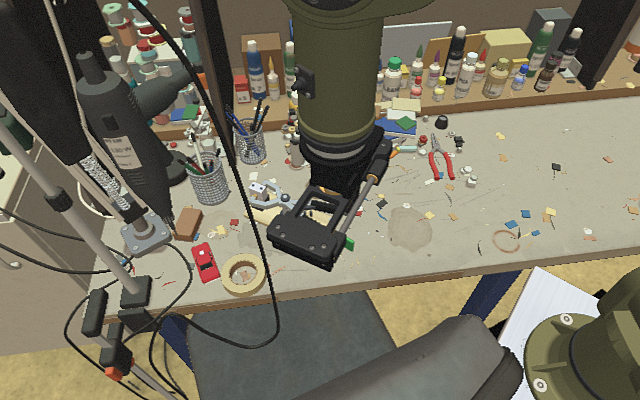

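View pics/top1.png

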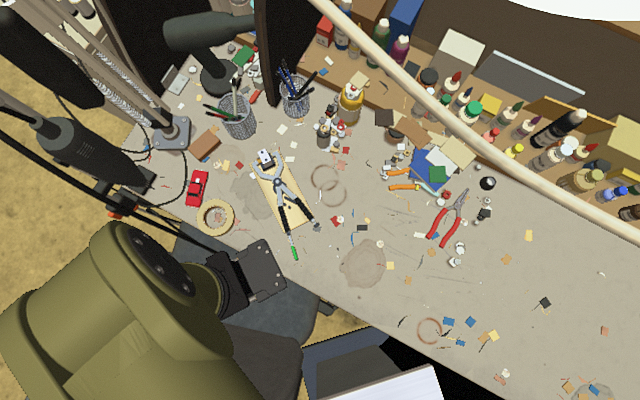

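Request:
{"name": "jog_arm", "arguments": {"targets": [[0,0,0,3,-2,-3,8.7],[0,0,0,3,-2,-3,8.7],[0,0,0,2,-2,-3,8.7],[0,0,0,2,-2.1,-3.1,8.7],[0,0,0,2,-2.1,-3.2,8.7],[0,0,0,0,0,0,8.7]]}}

```text
time: 3.7
position: [0.5496, 0.0361, 0.1618]
tool_rot: [-1.341, 1.121, 1.338]
ft_force: [-0.5, 0.3, -0.0]
grip_width: 0.992
```

```bash
python3 - <<'E'
from h import *
s=get_state();print(s["position"],s["ft_force"],to(st(-.08,0,.055)))
i,d=get_image("top");cv2.imwrite("pics/top2.png",cv2.resize(i[120:300,200:400],None,fx=3.3,fy=3.3)[:,:,::-1])
i,d=get_image("scene");cv2.imwrite("pics/scene2.png",cv2.resize(i[120:300,200:400],None,fx=3.3,fy=3.3)[:,:,::-1])
E
```

```text
[0.54956823 0.03612865 0.16182793] [-0.46715192  0.26744822 -0.00693506] [10.68  0.38  0.24]
```

View pics/top2.png

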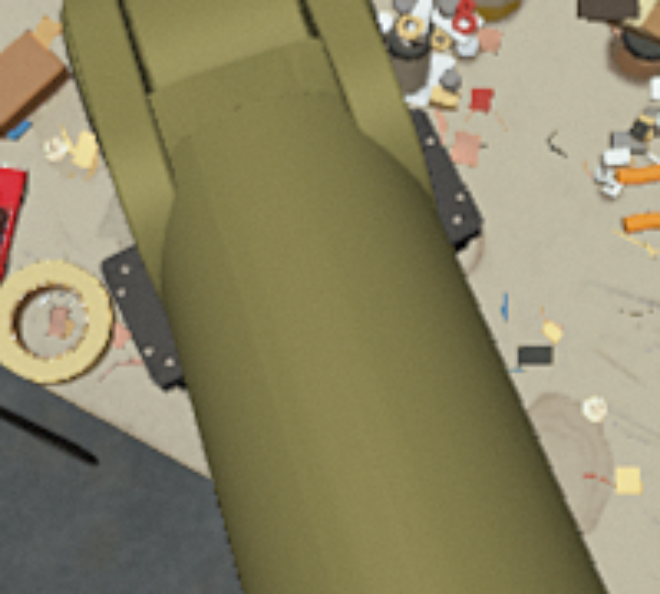

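View pics/scene2.png

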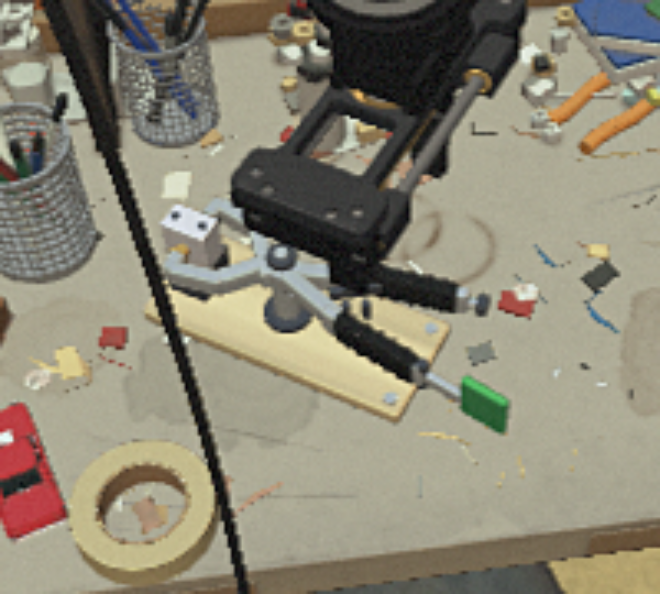

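Request:
{"name": "jog_arm", "arguments": {"targets": [[0,0,0,2,0.4,0.2,8.7],[0,0,0,2,0,0,8.7],[0,0,0,1.5,0,0,8.7],[0,0,0,0,0,0,8.7]]}}

```text
time: 4.3
position: [0.543, 0.0412, 0.1064]
tool_rot: [-1.343, 1.116, 1.345]
ft_force: [0.6, 0.1, 0.5]
grip_width: 0.999
```

```bash
python3 - <<'E'
from h import *
s=get_state();print(s["position"],s["ft_force"],to(st(-.08,0,.055)))
i,d=get_image("scene");cv2.imwrite("pics/scene3.png",cv2.resize(i[150:270,230:370],None,fx=5,fy=5,interpolation=cv2.INTER_CUBIC)[:,:,::-1])
E
```

```text
[0.54300726 0.04121854 0.1063633 ] [0.57318075 0.14675368 0.45295315] [ 5.14 -0.18 -0.4 ]
```

View pics/scene3.png

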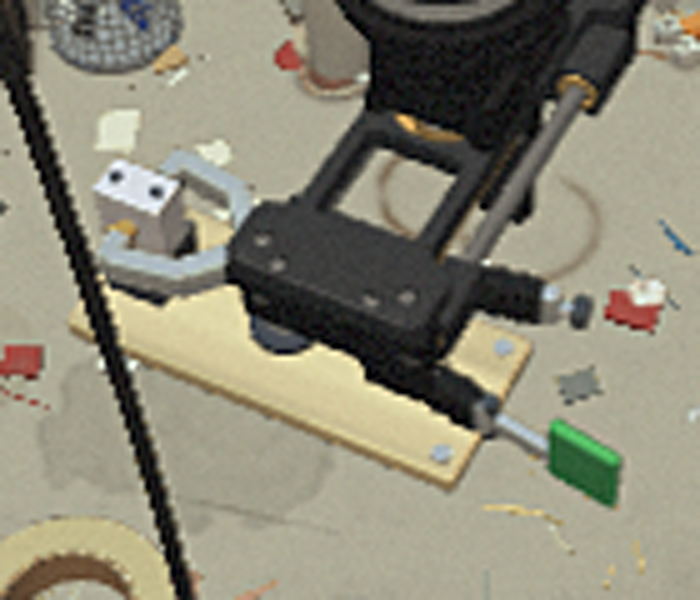

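Request:
{"name": "jog_arm", "arguments": {"targets": [[0,0,0,0,0,0,8.7],[0,0,0,0,0,0,8.7]]}}

```text
time: 4.6
position: [0.5441, 0.0404, 0.1074]
tool_rot: [-1.344, 1.115, 1.342]
ft_force: [-0.3, -0.4, -0.2]
grip_width: 0.999
```

```bash
python3 - <<'E'
from h import *
for k in range(1):
    s=get_state();print(s["position"],s["ft_force"],s["qd"].round(3),to(st(-.08,0,.055)))
E
```

```text
[0.54411025 0.0404254  0.10739453] [-0.28520062 -0.38854133 -0.23653429] [ 0.001  0.005 -0.001  0.003 -0.    -0.001  0.   ] [ 5.24 -0.07 -0.3 ]
```

Request:
{"name": "jog_arm", "arguments": {"targets": [[0,0,0,1,0,-0.3,8.7],[0,0,0,1.1,0,0,8.7],[0,0,0,1.1,0,0,8.7],[0,0,0,0,0,0,8.7]]}}

```text
time: 5.1
position: [0.543, 0.0372, 0.073]
tool_rot: [-1.342, 1.119, 1.345]
ft_force: [0.4, -0.2, -0.8]
grip_width: 0.998
```

Request:
{"name": "jog_arm", "arguments": {"targets": [[0,0,0,0.7,0,0,8.7],[0,0,0,0.7,0,0,8.7],[0,0,0,0.6,0,0,8.7],[0,0,0,0,0,0,8.7],[0,0,0,0,0,0,8.7]]}}

```text
time: 5.72
position: [0.5442, 0.0374, 0.0547]
tool_rot: [-1.343, 1.116, 1.343]
ft_force: [0.9, -0.5, 0.1]
grip_width: 0.999
```

```bash
python3 - <<'E'
from h import *
s=get_state();print(s["position"],s["ft_force"],s["qd"].round(3),to(st(-.08,0,.055)))
i,d=get_image("scene");cv2.imwrite("pics/scene4.png",cv2.resize(i[150:270,230:370],None,fx=5,fy=5,interpolation=cv2.INTER_CUBIC)[:,:,::-1])
E
```

```text
[0.5442453  0.03738935 0.05471223] [ 0.94823831 -0.52794032  0.10931046] [ 0.001 -0.003  0.    -0.003 -0.001 -0.001 -0.001] [-0.03 -0.12  0.  ]
```

View pics/scene4.png

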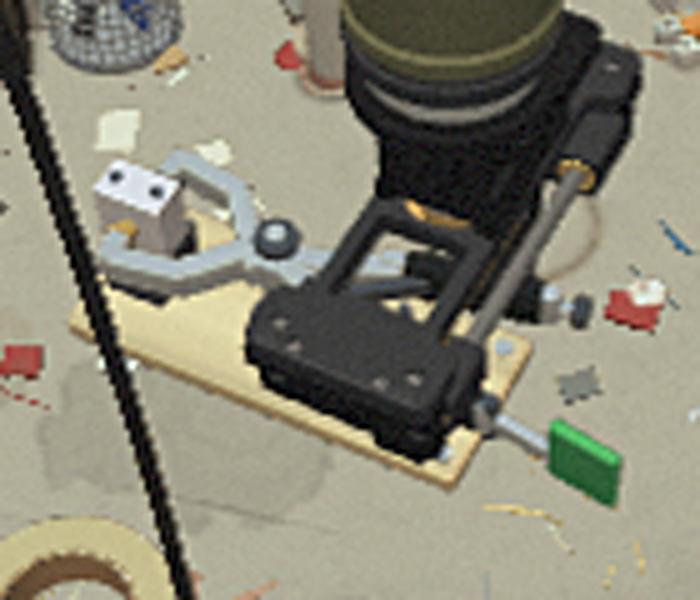

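Request:
{"name": "jog_arm", "arguments": {"targets": [[0,0,0,0,0,0,2.8],[0,0,0,0,0,0,2.8],[0,0,0,0,0,0,2.8],[0,0,0,0,0,0,2.8],[0,0,0,0,0,0,2.8],[0,0,0,0,0,0,2.8],[0,0,0,0,0,0,2.8],[0,0,0,0,0,0,2.8]], "squeeze": 35}}

```text
time: 6.78
position: [0.5431, 0.0372, 0.0541]
tool_rot: [-1.342, 1.118, 1.345]
ft_force: [-5.7, -0.6, 0.7]
grip_width: 0.38
```

Request:
{"name": "jog_arm", "arguments": {"targets": [[0,0,0,0,0,0,2.8],[0,0,0,0,0,0,2.8],[0,0,0,0,0,0,2.8],[0,0,0,0,0,0,2.8]]}}

```text
time: 7.28
position: [0.543, 0.0372, 0.0541]
tool_rot: [-1.342, 1.118, 1.345]
ft_force: [-4.9, -1.1, 1.3]
grip_width: 0.376
```

Request:
{"name": "jog_arm", "arguments": {"targets": [[0,0,0,0,0,0,8.7],[0,0,0,0,0,0,8.7],[0,0,0,0,0,0,8.7],[0,0,0,0,0,0,8.7],[0,0,0,-2,0,0,8.7],[0,0,0,-2.5,0,0,8.7],[0,0,0,-2.5,0,0,8.7],[0,0,0,0,0,0,8.7]]}}

```text
time: 8.28
position: [0.5458, 0.0376, 0.1266]
tool_rot: [-1.345, 1.113, 1.34]
ft_force: [-0.5, -0.3, -0.5]
grip_width: 0.994
```

```bash
python3 - <<'E'
from h import *
s=get_state();print(s["position"],s["ft_force"],s["grip_width"])
i,d=get_image("scene");np.savez("scene5.npz",i=i,d=d);cv2.imwrite("pics/scene5.png",cv2.resize(i[150:270,230:370],None,fx=5,fy=5,interpolation=cv2.INTER_CUBIC)[:,:,::-1])
hsv=cv2.cvtColor(i,cv2.COLOR_RGB2HSV);m=cv2.inRange(hsv,(45,120,60),(80,255,255));m[:200]=0;m[270:]=0;m[:,:300]=0;m[:,380:]=0
v,u=np.nonzero(m);print(len(u),u.mean(),v.mean(),u.min(),u.max())
q=cv2.minAreaRect(np.stack([u,v],1).astype(np.float32));print(cv2.boxPoints(q))
p=onz("scene",u.mean(),v.mean(),.062);print(p); 
E
```

```text
[0.54584555 0.03759967 0.12664204] [-0.53813373 -0.31202007 -0.46912111] 0.9938113661855219
153 353.52287581699346 232.3986928104575 347 361
[[343.8767  234.32877]
 [347.49316 224.68494]
 [363.16443 230.56165]
 [359.54797 240.20547]]
[0.46684006 0.03291243 0.062     ]
```

View pics/scene5.png

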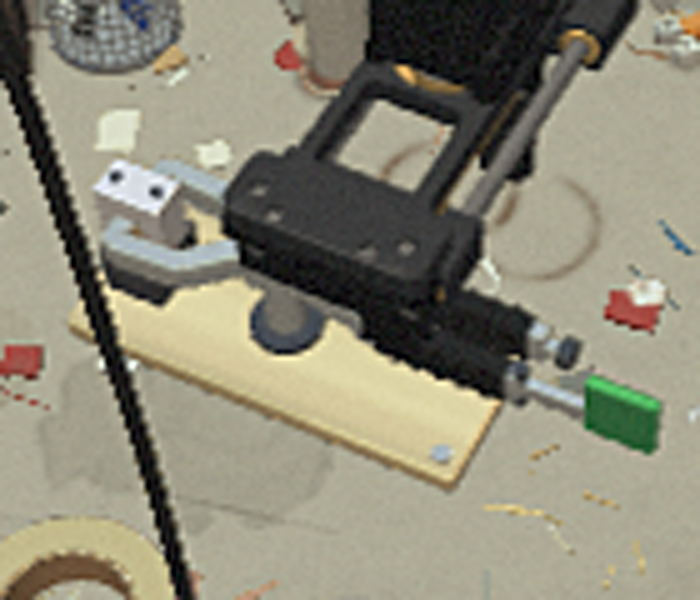

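```bash
python3 - <<'E'
from h import *
C=lambda x,y:(230+x/5,150+y/5)
def inv(p):
    d=p-O;return np.round([d[0]*np.cos(Y)+d[1]*np.sin(Y),-d[0]*np.sin(Y)+d[1]*np.cos(Y),p[2]],4)
for c,z in[((588,380),.078),((660,402),.078),((586,418),.044),((656,452),.044),((578,350),.055),((542,330),.055)]:print(c,inv(onz("scene",*C(*c),z)))
print(to(st(-.16,-.022,.15)),to(st(-.16,-.022,.067),st(-.16,-.022,.15)))
E
```

```text
(588, 380) [-0.1454  0.0114  0.078 ]
(660, 402) [-0.1745  0.0084  0.078 ]
(586, 418) [-0.1438  0.0066  0.044 ]
(656, 452) [-0.1755  0.0089  0.044 ]
(578, 350) [-0.1299 -0.0152  0.055 ]
(542, 330) [-0.1125 -0.0178  0.055 ]
[-2.5   7.93 -2.2 ] [ 8.3   0.02 -0.  ]
```

```bash
python3 - <<'E'
from h import *
i,d=get_image("top");cv2.imwrite("pics/top5.png",i[:,:,::-1])
for v in range(10,400,40):print(v,*["%d:%s"%(u,(dep("top",u,v,d[v,u])*100).astype(int)) for u in (240,270,300,330,360,400) if d[v,u]>0])
E
```

```text
10 240:[101   2  13] 270:[85 -2 31] 300:[92 -9 20] 330:[50  0 75] 360:[ 91 -22  17] 400:[ 86 -29  20]
50 240:[89  4 16] 270:[84  0 22] 300:[92 -8  7] 330:[ 92 -16   3] 360:[ 88 -22   7] 400:[ 81 -28  14]
90 240:[90  8  0] 270:[82  1 10] 300:[81 -5  7] 330:[ 83 -13   0] 360:[ 74 -17  14] 400:[ 77 -29   3]
130 240:[57  6 50] 270:[56  3 50] 300:[55  0 51] 330:[68 -8 12] 360:[ 71 -17   0] 400:[ 65 -24   8]
170 240:[52  7 52] 270:[51  4 53] 300:[50  1 53] 330:[57 -5 21] 360:[ 61 -14   0] 400:[ 58 -23   1]
210 240:[55 12 21] 270:[46  5 55] 300:[45  2 56] 330:[45  0 55] 360:[ 52 -11   0] 400:[ 49 -20   0]
250 240:[51 17  0] 270:[43  6 56] 300:[42  3 58] 330:[41  1 58] 360:[43 -8  0] 400:[ 40 -17   0]
290 240:[ 43  24 -22] 270:[ 40  16 -23] 300:[39  4 59] 330:[38  2 60] 360:[38  0 59] 400:[ 32 -14   0]
330 240:[33 24 -8] 270:[ 30  19 -22] 300:[36  5 60] 330:[36  3 61] 360:[35  1 61] 400:[ 23 -11   0]
370 240:[27 21 12] 270:[25 16  9] 300:[34  6 60] 330:[33  3 62] 360:[33  2 62] 400:[32  0 61]
```

View pics/top5.png

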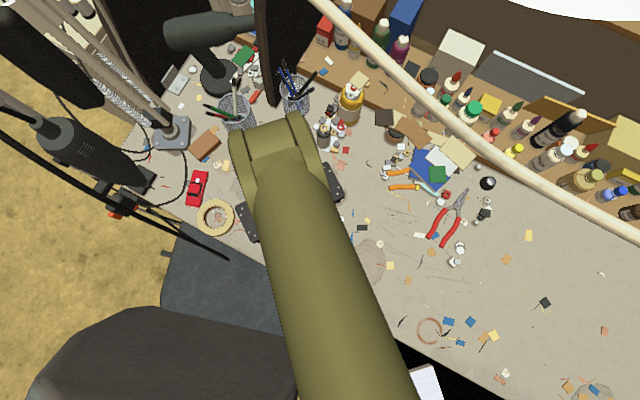

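Request:
{"name": "jog_arm", "arguments": {"targets": [[0,0,0,-1,2,-0.5,0],[0,0,0,0,2,-0.6,0],[0,0,0,0,2.2,-0.6,0],[0,0,0,0,2.2,-0.8,0],[0,0,0,0,0,0,0],[0,0,0,0,0,0,0],[0,0,0,0,0,0,0]], "squeeze": 20}}

```text
time: 9.25
position: [0.4666, -0.002, 0.1344]
tool_rot: [-1.344, 1.116, 1.344]
ft_force: [0.8, -0.6, 0.9]
grip_width: 0.288
```

```bash
python3 - <<'E'
from h import *
s=get_state();print(s["position"],s["ft_force"],s["grip_width"],to(st(-.165,-.025,.067)))
i,d=get_image("scene");cv2.imwrite("pics/scene6.png",cv2.resize(i[150:270,260:400],None,fx=5,fy=5,interpolation=cv2.INTER_CUBIC)[:,:,::-1])
E
```

```text
[ 0.46662634 -0.00204175  0.13435858] [ 0.83348647 -0.58410238  0.91161706] 0.2882591659998755 [ 6.74  0.03 -0.03]
```

View pics/scene6.png

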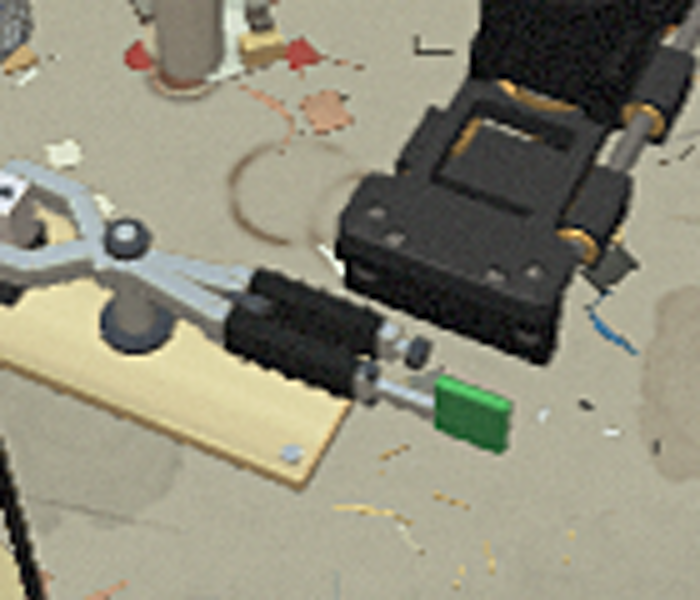

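Request:
{"name": "jog_arm", "arguments": {"targets": [[0,0,0,0,0,0,0],[0,0,0,0,0,0,0],[0,0,0,0,0,0,0],[0,0,0,0,0,0,0]]}}

```text
time: 9.8
position: [0.4661, -0.0025, 0.1346]
tool_rot: [-1.343, 1.117, 1.343]
ft_force: [-0.7, -0.7, 0.4]
grip_width: 0.006
```

Request:
{"name": "jog_arm", "arguments": {"targets": [[0,0,0,1.8,0,0,0],[0,0,0,1.8,0,0,0],[0,0,0,1.8,0,0,0],[0,0,0,1.3,0,0,0],[0,0,0,0,0,0,0],[0,0,0,0,0,0,0]]}}

```text
time: 10.55
position: [0.4665, -0.0025, 0.0681]
tool_rot: [-1.344, 1.116, 1.342]
ft_force: [0.8, -0.2, 0.7]
grip_width: 0.006
```

```bash
python3 - <<'E'
from h import *
s=get_state();print(s["position"],s["ft_force"],s["grip_width"],to(st(-.165,-.011,.067)))
i,d=get_image("scene");cv2.imwrite("pics/scene7.png",cv2.resize(i[150:270,260:400],None,fx=5,fy=5,interpolation=cv2.INTER_CUBIC)[:,:,::-1])
E
```

```text
[ 0.4665363  -0.00253601  0.06808563] [ 0.84924432 -0.20715269  0.688056  ] 0.006287312112751649 [0.11 0.01 1.41]
```

View pics/scene7.png

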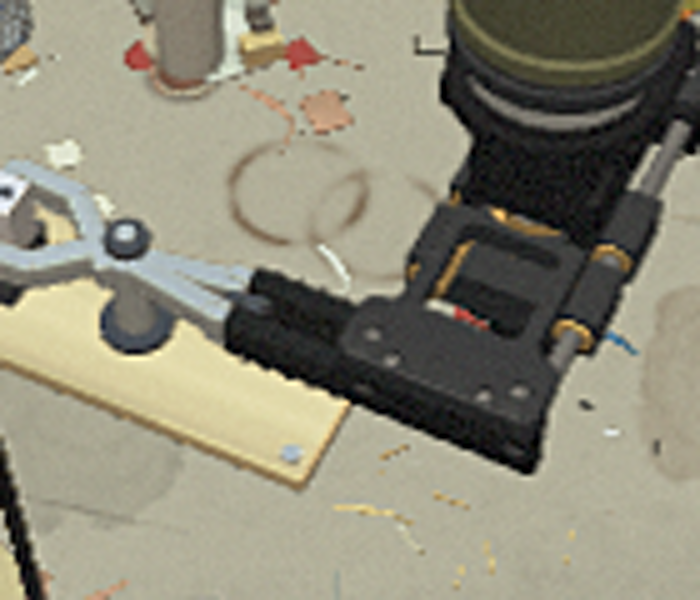

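Request:
{"name": "jog_arm", "arguments": {"targets": [[0,0,0,0,0,0.4,0],[0,0,0,0,0,0.4,0],[0,0,0,0,0,0.4,0],[0,0,0,0,0,0,0]]}}

```text
time: 11.1
position: [0.4638, 0.0098, 0.0676]
tool_rot: [-1.344, 1.116, 1.344]
ft_force: [-0.3, 0.3, 0.3]
grip_width: 0.003
```

Request:
{"name": "jog_arm", "arguments": {"targets": [[0,0,0,0,0,0.2,0],[0,0,0,0,0,0.2,0],[0,0,0,0,0,0.2,0]]}}

```text
time: 11.48
position: [0.4627, 0.0153, 0.0675]
tool_rot: [-1.343, 1.117, 1.343]
ft_force: [-0.7, -0.5, -0.7]
grip_width: 0.006
```

Request:
{"name": "jog_arm", "arguments": {"targets": [[0,0,0,0,0,0.2,0],[0,0,0,0,0,0.2,0]]}}

```text
time: 11.72
position: [0.462, 0.0191, 0.0675]
tool_rot: [-1.343, 1.117, 1.343]
ft_force: [-0.0, -0.2, 0.0]
grip_width: 0.001
```

Request:
{"name": "jog_arm", "arguments": {"targets": [[0,0,0,0,0,0.2,0],[0,0,0,0,0,0.2,0]]}}

```text
time: 11.98
position: [0.4612, 0.023, 0.0675]
tool_rot: [-1.343, 1.117, 1.343]
ft_force: [0.3, -0.6, -0.2]
grip_width: 0.002
```

Request:
{"name": "jog_arm", "arguments": {"targets": [[0,0,0,0,0,0.2,0],[0,0,0,0,0,0,0]]}}

```text
time: 12.22
position: [0.461, 0.0251, 0.0676]
tool_rot: [-1.343, 1.116, 1.343]
ft_force: [0.4, -0.5, -0.9]
grip_width: 0.003
```

```bash
python3 - <<'E'
from h import *
s=get_state();print(s["position"],s["ft_force"],s["grip_width"],to(st(-.165,-.0,.067)))
i,d=get_image("scene");cv2.imwrite("pics/scene8.png",cv2.resize(i[150:270,260:400],None,fx=5,fy=5,interpolation=cv2.INTER_CUBIC)[:,:,::-1])
E
```

```text
[0.46096801 0.02511525 0.06757402] [ 0.37249034 -0.52889211 -0.88992965] 0.0031453722298178193 [ 0.06 -0.03 -0.31]
```

View pics/scene8.png

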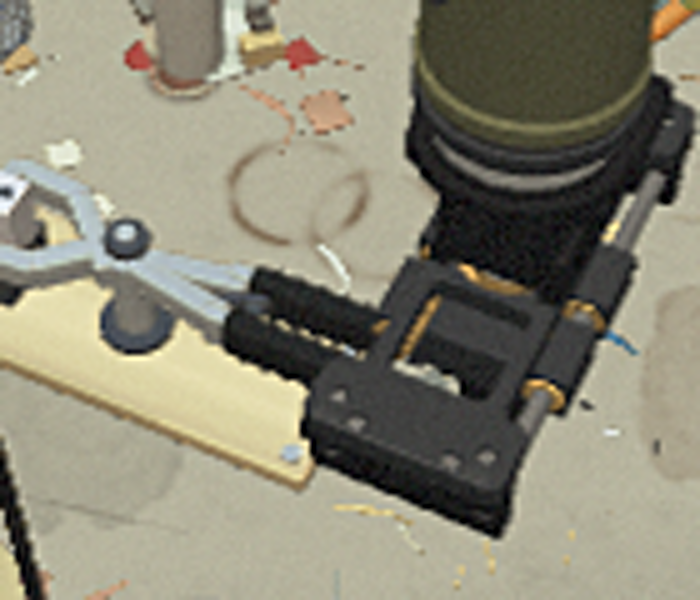

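Request:
{"name": "jog_arm", "arguments": {"targets": [[0,0,0,0,0,0.2,0],[0,0,0,0,0,0.2,0]]}}

```text
time: 12.52
position: [0.4604, 0.029, 0.0676]
tool_rot: [-1.343, 1.116, 1.343]
ft_force: [0.5, -0.7, -0.6]
grip_width: 0.008
```

Request:
{"name": "jog_arm", "arguments": {"targets": [[0,0,0,0,0,0.2,0],[0,0,0,0,0,0.2,0]]}}

```text
time: 12.78
position: [0.4596, 0.033, 0.0676]
tool_rot: [-1.343, 1.116, 1.343]
ft_force: [0.1, -0.1, 1.2]
grip_width: 0.007
```

```bash
python3 - <<'E'
from h import *
s=get_state();print(s["position"],s["ft_force"],s["grip_width"],to(st(-.165,-.0,.067)))
i,d=get_image("scene");cv2.imwrite("pics/scene9.png",cv2.resize(i[150:270,260:400],None,fx=5,fy=5,interpolation=cv2.INTER_CUBIC)[:,:,::-1])
E
```

```text
[0.45960475 0.03303606 0.06764855] [ 0.12004544 -0.11809178  1.24023802] 0.006933775351921466 [ 0.06 -0.02 -1.11]
```

View pics/scene9.png

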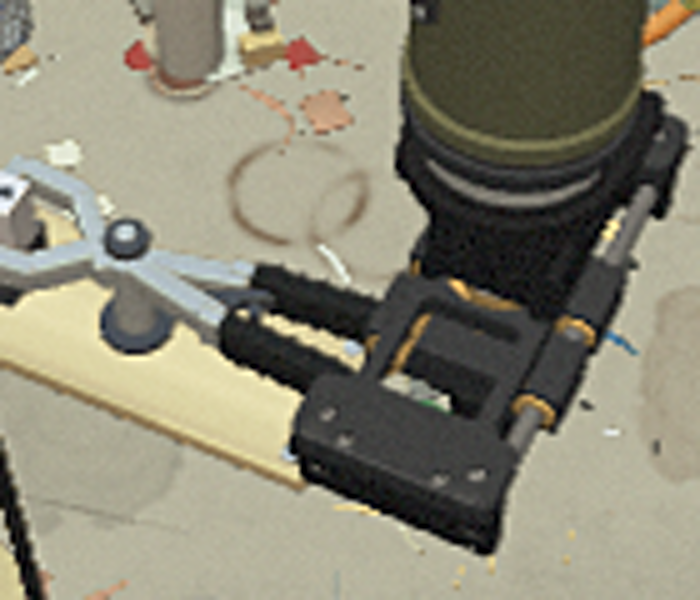

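Request:
{"name": "jog_arm", "arguments": {"targets": [[0,0,0,0,0,0,0],[0,0,0,0,0,0,0],[0,0,0,0,0,0,0],[0,0,0,0,0,0,0]]}}

```text
time: 13.32
position: [0.4595, 0.0329, 0.0676]
tool_rot: [-1.343, 1.117, 1.343]
ft_force: [0.1, 0.9, -0.3]
grip_width: 0.005
```

```bash
python3 - <<'E'
from h import *
s=get_state();print(s["position"],s["ft_force"],s["grip_width"])
i,d=get_image("scene");cv2.imwrite("pics/scene10.png",cv2.resize(i[150:270,260:400],None,fx=5,fy=5,interpolation=cv2.INTER_CUBIC)[:,:,::-1])
E
```

```text
[0.45947478 0.03290392 0.06756613] [ 0.12016412  0.94098574 -0.2674436 ] 0.00548164981415709
```

View pics/scene10.png

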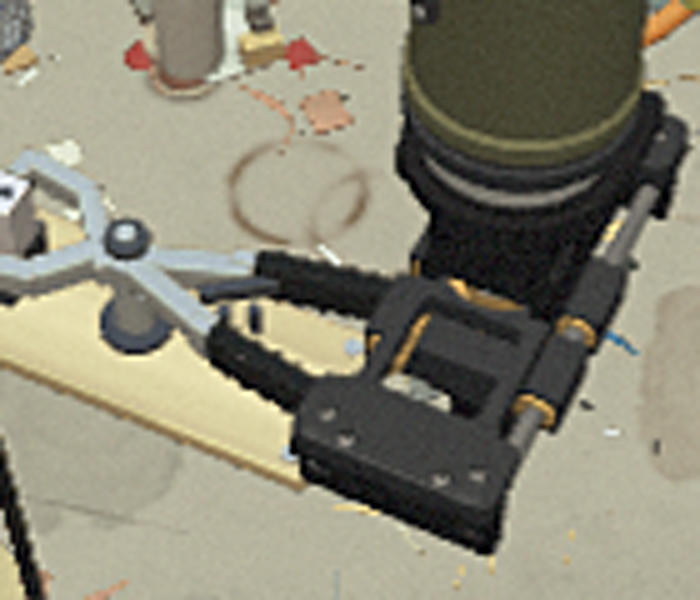

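Request:
{"name": "jog_arm", "arguments": {"targets": [[0,0,0,0,0,-0.5,0],[0,0,0,0,0,-0.5,0],[0,0,0,-3,0,0,0],[0,0,0,-4,0,0,0],[0,0,0,-4,0,0,0],[0,0,0,0,3,-4,0],[0,0,0,0,0,-5,0],[0,0,0,0,0,-5,0],[0,0,0,0,0,0,0],[0,0,0,0,0,0,0]]}}

```text
time: 14.62
position: [0.4572, -0.1199, 0.1774]
tool_rot: [-1.342, 1.117, 1.343]
ft_force: [-0.7, 0.7, -0.5]
grip_width: 0.006
```

```bash
python3 - <<'E'
from h import *
s=get_state();print(s["position"],s["ft_force"],s["grip_width"])
i,d=get_image("scene");cv2.imwrite("pics/scene11.png",cv2.resize(i[150:270,230:370],None,fx=5,fy=5,interpolation=cv2.INTER_CUBIC)[:,:,::-1])
i,d=get_image("top");cv2.imwrite("pics/top11.png",cv2.resize(i[135:265,230:340],None,fx=4.6,fy=4.6,interpolation=cv2.INTER_CUBIC)[:,:,::-1])
E
```

```text
[ 0.45715055 -0.11985001  0.17736443] [-0.65759727  0.74200241 -0.54454096] 0.005624682670653701
```

View pics/scene11.png

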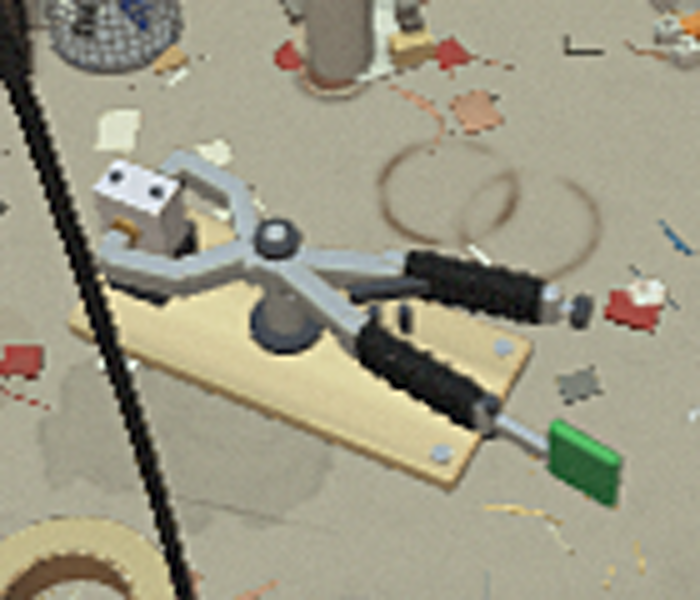

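View pics/top11.png

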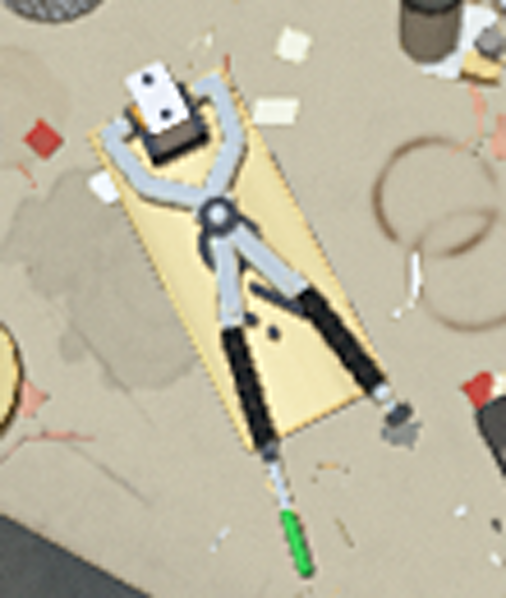

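```bash
python3 - <<'E'
from h import *
b=np.load("top0.npz")["i"];a,_=get_image("top")
f=lambda i:cv2.resize(i[145:172,245:280],None,fx=11,fy=11,interpolation=cv2.INTER_NEAREST)
cv2.imwrite("pics/cmp.png",np.hstack([f(b),f(a)])[:,:,::-1])
for i in(b,a):
    h=cv2.cvtColor(i,cv2.COLOR_RGB2HSV);m=cv2.inRange(h,(12,130,90),(28,255,255))[145:172,245:280];v,u=np.nonzero(m);print(len(u),u+245,v+145)
    P=np.array([onz("top",x+245,y+145,.055) for x,y in zip(u,v)])-O
    y=-P[:,0]*np.sin(Y)+P[:,1]*np.cos(Y);print("stand y",y.min(),y.max())
E
```

```text
13 [257 258 259 257 258 259 260 258 259 260 259 260 259] [159 159 159 160 160 160 160 161 161 161 162 162 163]
stand y 0.012206176831831827 0.01831080333552768
5 [259 259 260 260 261] [158 159 160 161 162]
stand y 0.012194731366512515 0.013228784109159841
```

View pics/cmp.png

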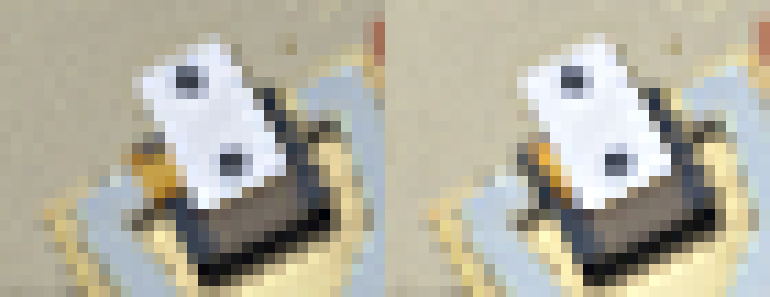

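```bash
python3 -c "
from bench import *
print(get_state()['time']);print(close_job())"
```

```text
14.775
the job is handed in; nothing more can be done
None
```

I squeezed the handles over centre with the gripper and took my hand off. A picture showed the pliers still locked, with the handles together and the jaw down on the bush. I then pushed the green lever outward with closed fingers until the pliers sprang open, moved the arm clear and handed in at 14.8 s.

**Final pictures:** The pliers are fully open, with handles and paddle where they were at the start. The bush's visible brass edge moved about 5 mm towards the block, and only the flange shows against it. That fits the 6 mm to home, but one top-view pixel is about 2 mm, so the picture can't confirm the last millimetre.

**What disagreed:**
- The lever released about 10 mm or more further along than I had worked out from the finger thickness.
- I never saw a clear push force there, only readings of about 1 N, which is noise level. The release is confirmed by pictures alone.

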